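# Set up a folding stirrer stand: kickstand down, frame held upright

## Robot

A 7-joint arm with a two-finger parallel gripper is mounted at the origin on the work surface. World frame = base frame: x ahead of the robot, y to its left, z up, the work surface at z = 0. Lengths are in m, angles in rad, forces in N, time in s.
With the tool pointing down it reaches from about 0.425 to 0.875 m from the base axis. Payload 4.7 kg.
Tool frame: the origin (TCP) lies midway between the tips of the shut fingers; the grasp point (between the pads) lies 19 mm behind it; z points along the fingers, x is the direction in which the jaws open and shut, and the axes are right-handed (so a half turn about z gives the same grasp; the last joint's range is limited). The gripper opens to 87 mm and grips with 3 to 60 N. Pads are 19 mm wide; open, the fingers measure 117 mm over their backs; the gripper's body (75 mm by 190 mm) begins 51 mm behind the grasp point.
Start: joints at [-1.207, 0.321, -0.07, 1.45, 0.023, 1.371, -0.057], TCP at [0.223, 0.611, 0.223] pointing down, gripper open.
Joint ranges: [-2.86, 2.86], [-0.3, 2.09], [-1.38, 1.24], [0.06, 2.45], [-1.56, 4.7], [0.09, 2.05], [-2.69, 2.69]. Speed limits (rad/s): [2.57, 2.57, 3.14, 3.14, 3.14, 3.14, 3.14].

## Interface

Orientations are given as a rotation vector (axis times angle).
In Python, from bench import get_state, eyes, ticket gives the robot as it stands.
- The arm moves only by the tool carry_out, never from a script. Its argument "motion" is a list of rows, each a list of 2 entries, a list of its own where there are three numbers: the shift along the world's x, y, z in m, then the turn about the world's z in rad. A call has 1 to 20 rows; each row is the pose to reach, as a shift and turn from the pose commanded when the call began; what a row does not reach only later rows make up. A row lasts 1/10 s, in which the tool goes at most 50 mm and 8.59 degrees, less where a joint would pass 70% of its speed; a pose out of reach is approached as far as the arm can. A call with a gripper value outside its range is refused whole. "grip" is the gripper command: -1 is fully open, 1 is shut, values between are in proportion, set as the call begins (left out, the last holds). The fingers move at their own pace and stop on an object; "squeeze" is the grip in N (left out, the last holds). Time passes only in rows, so rows that repeat a pose let the fingers close. It gives the time, the measured TCP pose, the force and the opening at its end, in the units of the state.
- get_state(): the state, without advancing time (a new reading comes with each control period).
- eyes.get_image(name): name is "scene" or "top" or "wrist"; returns a dict with "pixels" (400x640x3 uint8, blue, green, red), "mtx" (3x3 intrinsics, pixels), "extrinsics" (4x4, takes a point from camera to world coordinates). Camera axes: x right, y down, z forward; pixel columns grow to the right and rows downward; lengths in m; the calibration is good to about 2 mm. A picture is of the moment at which its call begins. There is no depth.
- ticket.close_job(): hands the job in, once; it reports no verdict.
The state is a dict: "time": time; "joint_positions": joint angles; "qd": joint speeds; "joint_torque": joint torques, N m; "position": TCP position; "tool_rot": TCP orientation; "ft_force": force on the tool from outside, world axes, zero at the start; "torque": the same for the moment, N m; "grip_width": opening from 0.0 (shut) to 1.0 (fully open).
Only numpy, scipy, OpenCV 4.12 (cv2) and the standard library are available. Lean on these libraries where they do the work, as an engineer would, in place of code of your own. Each camera call takes 0.05 s, during which the arm holds its last target. There are 200 camera calls.

## Task

The stirrer frame on the bench stand has tipped forward on its loose hub. First flip the kickstand (yellow pedal) over centre until it is fully down with its pedal on the bench, and only then take the frame by its orange grip bar, swing it upright and finish while still holding it upright by that bar, so that the hub bolt can be tightened. Do not knock over or shift the bottles, jar, vial and beaker.

Things in the scene. Friction and masses are not known exactly. Their poses are not given: they have to be found in the camera images.
- stand: steel base plate of the stirrer stand, fixed to the bench, 12 mm thick. Origin on the bench below the frame's hub; +x is the side the frame tips towards, z up. The plate spans x -100 to 160 and y -85 to 85 mm. The frame hinges about the stand's y axis at (0, 0, 40) mm between cheeks 62 mm high; the kickstand about its x axis at (-75, -100, 35) mm in a bracket 46 mm high.
- kickstand (a joint): kickstand angle, rad: 0 = folded up, leaning 0.4 inwards (to the stand's +y); 0.4 = upright, the centre; 2.2 = fully down on its stop, pedal on the bench out at the stand's y -217 mm. A spring drives it away from the centre to either side: pushed outwards (to -y) on leg or pedal with 1 to 3 N until past upright, it snaps down by itself within 1.5 s. Keep its sweep on the -y side free.
- kick_pedal (a point): centre of the yellow pedal on the free end of the kickstand: a bar 14 mm thick, 44 mm long, parallel to the stand's x axis, on a 10 mm thick leg, 120 mm from the kickstand's hinge. Folded up it is at (-75, -53, 146) mm in the stand's frame. Nothing stands within 40 mm of the folded leg above its bracket, nor between it and the stand's y = 0, so fingers can reach in behind it from above.
- frame (a joint): frame angle, rad: 0 = upright, 0.5 = tipped forward on its stop (the start), negative = past upright, to a stop at -0.25. The hub is loose: let go at upright, the frame (0.6 to 1.0 kg with its motor head) tips forward again by its weight. It takes about 2 to 6 N at the grip bar.
- grip_bar: orange round roller grip across the top of the frame, 16 mm thick, 116 mm long between two arms, parallel to the stand's y; origin at its centre, 250 mm from the hub's axis: 290 mm over the bench when upright, 259 when tipped. It turns freely on its own axle, so a gripper can keep pointing straight down. The yoke is 45 mm below, the motor head on the frame's +x face lower still.
- orange_bottle: loose orange nozzle bottle, 42 mm diameter, 150 mm high, origin under its centre; leave alone
- orange_bottle2: another such orange nozzle bottle; leave alone
- wash_bottle: loose white nozzle bottle, 60 mm diameter, 211 mm high, origin under its centre; leave alone
- white_jar: loose white jar, 60 mm diameter, 65 mm high, origin under its centre; leave alone
- amber_vial: loose brown vial, 32 mm diameter, 75 mm high, origin under its centre, beside the base plate; leave alone
- beaker: loose empty glass beaker, 70 mm diameter, 90 mm high, origin under its centre, beside the base plate; leave alone

How it is judged:
By the outcome, as a careful person would: the job done as asked, in the order asked, and still so for the second after the job is handed in, while the arm keeps its last pose, push and grip.
It also fails if it takes over 59 s, if anything falls off the work surface, if the arm or the gripper's body presses on something with over 40 N, if the wrist force passes 120 N, or if a joint passes its speed limit or range.

## Working session

There is one attempt and no reset: what is moved stays moved. The work goes in short steps, Python scripts to look and compute and a tool call to move; the robot and the scene stay as the last step left them, time stands still between calls to the robot, and variables do not carry over. Pictures are saved under pics/ and viewed, about 8 in all and at most 12, crops included, and the job is handed in when it is done.

Besides the shell and the picture viewer there is one more tool, called after "Request:" as a command line: name --argument value ..., lists and objects as JSON in quotes. carry_out: Moves the arm, as the interface text tells. Its arguments: {"type":"object","properties":{"motion":{"type":"array","items":{"type":"array"}},"grip":{"type":"number"},"squeeze":{"type":"number"}},"required":["motion"]}

```bash
mkdir -p pics; cat > h.py <<'E'
import numpy as np, cv2
from bench import get_state, eyes, ticket
def shot(cam,name):
    d=eyes.get_image(cam); cv2.imwrite(f'pics/{name}.png',d['pixels']); np.savez(f'pics/{name}.npz',K=d['mtx'],T=d['extrinsics']); return d
def ray(name,u,v):
    c=np.load(f'pics/{name}.npz'); T=c['T']; d=T[:3,:3]@np.linalg.solve(c['K'],[u,v,1.]); return T[:3,3],d
def atz(name,u,v,z):
    o,d=ray(name,u,v); return o+d*(z-o[2])/d[2]
def proj(name,P):
    c=np.load(f'pics/{name}.npz'); T=np.linalg.inv(c['T']); p=c['K']@(T[:3,:3]@np.asarray(P)+T[:3,3]); return p[:2]/p[2]
def tri(obs):
    A=np.zeros((3,3));b=np.zeros(3)
    for n,u,v in obs:
        o,d=ray(n,u,v); d/=np.linalg.norm(d); M=np.eye(3)-np.outer(d,d); A+=M;b+=M@o
    return np.linalg.solve(A,b)
E
python3 - <<'E'
from h import *
shot('top','top0');shot('scene','scene0')
for n in('top0','scene0'):
    print(np.load(f'pics/{n}.npz')['T'].round(3).tolist())
print(get_state())
E
```

```text
[[-0.029, -0.995, 0.094, 0.43], [-1.0, 0.029, -0.001, 0.002], [-0.002, -0.094, -0.996, 1.383], [0.0, 0.0, 0.0, 1.0]]
[[0.147, 0.726, -0.672, 1.481], [0.989, -0.109, 0.098, -0.133], [-0.002, -0.679, -0.734, 1.207], [0.0, 0.0, 0.0, 1.0]]
{'time': 0.1, 'joint_positions': array([-1.20691317,  0.32174556, -0.07008895,  1.45156685,  0.02262389,
        1.37075237, -0.05689538]), 'qd': array([-0.00152153, -0.00077968, -0.00264937, -0.00275745, -0.00132401,
       -0.002368  , -0.00017713]), 'joint_torque': array([ 2.61859223e-04, -4.92570412e+01, -4.05372335e-01, -3.13399279e+01,
       -6.40745298e-02,  3.94979480e-02,  8.16805209e-05]), 'position': array([0.22263551, 0.61016666, 0.22156609]), 'tool_rot': array([ 2.57318417e+00,  1.80046759e+00, -2.06129109e-03]), 'ft_force': array([ 0.13600129, -0.27309369,  0.7301992 ]), 'torque': array([0.02677042, 0.02987719, 0.08270442]), 'grip_width': 0.9953512677912357}
```

View pics/top0.png

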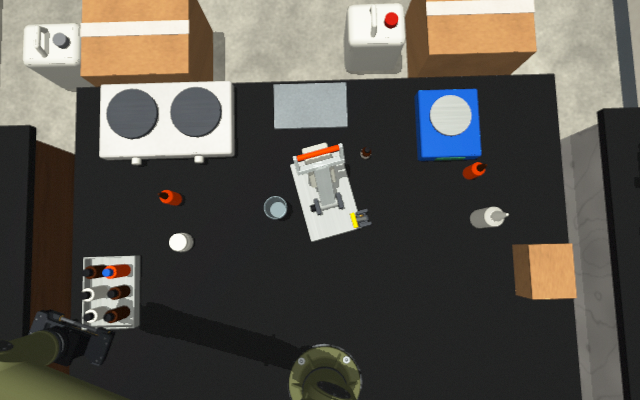

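View pics/scene0.png

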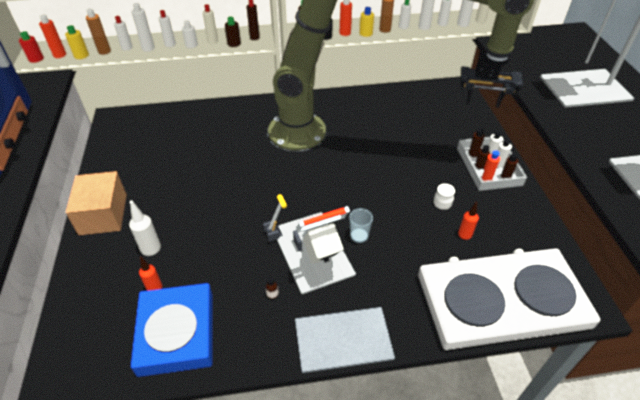

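The top view shows the stand at about (325,190), with the yellow pedal near (354,220), the orange bar near (318,153), the beaker at (275,208) and the vial at (365,153). I'll enlarge both.

```bash
python3 - <<'E'
import cv2,numpy as np
a=cv2.imread('pics/top0.png')[130:255,255:385];b=cv2.imread('pics/scene0.png')[180:305,250:380]
f=lambda i:cv2.resize(i,None,fx=4.5,fy=4.5,interpolation=cv2.INTER_CUBIC)
cv2.imwrite('pics/ca.png',f(a));cv2.imwrite('pics/cb.png',f(b))
E
```

```text
(no output)
```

View pics/ca.png

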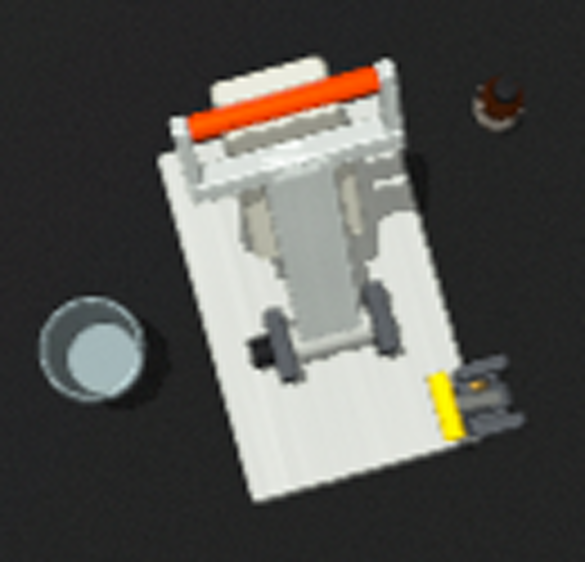

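View pics/cb.png

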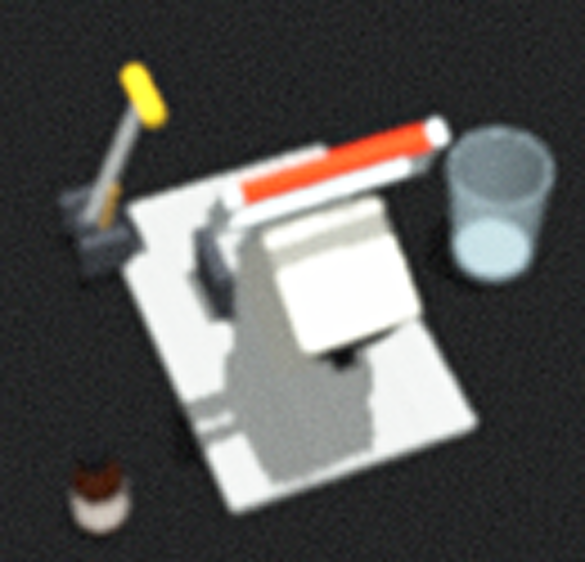

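```bash
cat > fit.py <<'E'
from h import *
from scipy.optimize import least_squares
s=lambda U,V,o:((U+.5)/4.5-.5+o[0],(V+.5)/4.5-.5+o[1])
A=(255,130);B=(250,180)
O=[('top0',(-100,85,12),s(255,500,A)),('top0',(160,85,12),s(163,155,A)),('scene0',(-100,-85,12),s(127,207,B)),('scene0',(160,-85,12),s(235,513,B)),('scene0',(160,85,12),s(477,422,B)),
('top0',(-75,-53,146),s(446,406,A)),('scene0',(-75,-53,146),s(143,94,B)),('top0',(120,0,259.4),s(284,103,A)),('scene0',(120,0,259.4),s(335,162,B))]
def W(p,P):
    c,s_=np.cos(p[2]),np.sin(p[2]);x,y,z=np.array(P)/1000
    return np.array([p[0]+c*x-s_*y,p[1]+s_*x+c*y,z])
f=lambda p:np.concatenate([proj(n,W(p,P))-q for n,P,q in O])
r=least_squares(f,[.6,0,.2])
p=r.x
if __name__=='__main__':
    print(p,f(p).reshape(-1,2).round(1).tolist())
    for n,P in dict(pedal=(-75,-53,146),kh=(-75,-100,35),down=(-75,-217,10),bar=(120,0,259),barup=(0,0,290)).items(): print(n,W(p,P).round(3))
    print('tri pedal',tri([('top0',*O[5][2]),('scene0',*O[6][2])]),'bar',tri([('top0',*O[7][2]),('scene0',*O[8][2])]))
    for n,U,V,z in(('beaker',93,350,.09),('vial',505,95,.075)): print(n,atz('top0',*s(U,V,A),z).round(3))
    st=get_state(); from scipy.spatial.transform import Rotation as R
    print(R.from_rotvec(st['tool_rot']).as_matrix().round(3).tolist())
E
python3 fit.py
```

```text
[ 0.55424286 -0.02665455  0.23159958] [[-1.7, 0.0], [-1.7, -1.0], [-5.3, 0.7], [-0.8, -2.0], [-0.2, -0.3], [-1.3, -0.0], [0.9, -0.2], [-0.5, -0.4], [-0.1, 0.8]]
pedal [ 0.493 -0.095  0.146]
kh [ 0.504 -0.141  0.035]
down [ 0.531 -0.255  0.01 ]
bar [0.671 0.001 0.259]
barup [ 0.554 -0.027  0.29 ]
tri pedal [ 0.49328284 -0.0987402   0.14539848] bar [6.69637624e-01 3.85143315e-04 2.60830331e-01]
beaker [0.541 0.133 0.09 ]
vial [ 0.71  -0.154  0.075]
[[0.343, 0.939, -0.0], [0.939, -0.343, -0.002], [-0.002, 0.0, -1.0]]
```

```bash
sed -i "s/('scene0',(-100,-85,12),s(127,207,B)),//" fit.py; cat >> fit.py <<'E'
    for n,P in dict(behind=(-75,-12,115),push=(-75,-100,115),past=(-75,-115,115),grasp=(120,0,240)).items(): print(n,W(p,P).round(4),(W(p,P)-st['position']).round(3))
E
python3 fit.py
```

```text
[ 0.55467028 -0.02943881  0.24858827] [[-0.2, 0.1], [-1.5, -0.5], [-0.7, -1.6], [-0.5, -0.7], [-0.0, -0.6], [-0.3, 0.3], [-0.2, -0.4], [-0.4, 0.8]]
pedal [ 0.495 -0.099  0.146]
kh [ 0.507 -0.145  0.035]
down [ 0.535 -0.258  0.01 ]
bar [0.671 0.    0.259]
barup [ 0.555 -0.029  0.29 ]Traceback (most recent call last):
  File "fit.py", line 16, in <module>
    print('tri pedal',tri([('top0',*O[5][2]),('scene0',*O[6][2])]),'bar',tri([('top0',*O[7][2]),('scene0',*O[8][2])]))
                                                                                                           ~^^^
IndexError: list index out of range
```

Request:
carry_out --motion '[[[0.02,-0.03,0.037],-0.06],[[0.262,-0.67,0.037],-0.972],[[0.262,-0.67,0.037],-0.972],[[0.262,-0.67,0.037],-0.972],[[0.262,-0.67,0.037],-0.972],[[0.262,-0.67,0.037],-0.972],[[0.262,-0.67,0.037],-0.972],[[0.262,-0.67,0.037],-0.972],[[0.262,-0.67,0.037],-0.972],[[0.262,-0.67,0.037],-0.972],[[0.262,-0.67,0.037],-0.972],[[0.262,-0.67,0.037],-0.972],[[0.262,-0.67,0.037],-0.972],[[0.262,-0.67,0.037],-0.972],[[0.262,-0.67,0.037],-0.972],[[0.262,-0.67,0.037],-0.972],[[0.262,-0.67,0.037],-0.972],[[0.262,-0.67,0.037],-0.972],[[0.262,-0.67,0.037],-0.972],[[0.262,-0.67,0.037],-0.972]]' --grip 1 --squeeze 20

```text
time: 2.1
position: [0.4847, -0.0581, 0.2595]
tool_rot: [-3.117, -0.394, -0.0]
ft_force: [-0.5, -0.6, 0.1]
grip_width: 0.006
```

Request:
carry_out --motion '[[[0,0,-0.03],0],[[0,0,-0.06],0],[[0,0,-0.09],0],[[0,0,-0.12],0],[[0,0,-0.142],0],[[0,0,-0.142],0],[[0,0,-0.142],0]]'

```text
time: 2.8
position: [0.4849, -0.059, 0.118]
tool_rot: [3.117, 0.391, -0.0]
ft_force: [0.8, 0.6, 0.7]
grip_width: 0.007
```

```bash
python3 - <<'E'
from h import *
d=shot('scene','s1')['pixels'];t=shot('top','t1')['pixels']
f=lambda i:cv2.resize(i,None,fx=3,fy=3,interpolation=cv2.INTER_CUBIC)
cv2.imwrite('pics/c1.png',np.hstack([f(d[170:310,240:370]),f(t[130:270,255:385])]))
E
```

```text
(no output)
```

View pics/c1.png

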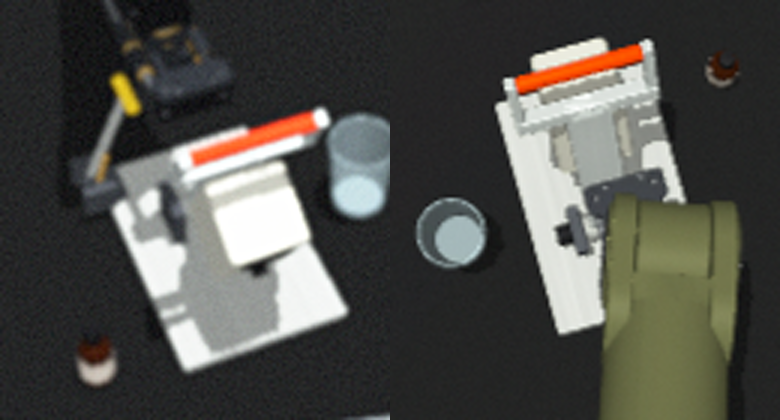

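The fingers are in behind the pedal with space on both sides. Next I push it outwards.

Request:
carry_out --motion '[[[0.002,-0.01,0],0],[[0.005,-0.019,0],0],[[0.007,-0.029,0],0],[[0.01,-0.039,0],0],[[0.012,-0.048,0],0],[[0.015,-0.058,0],0],[[0.017,-0.068,0],0],[[0.02,-0.078,0],0],[[0.022,-0.087,0],0],[[0.025,-0.097,0],0],[[0.025,-0.097,0],0],[[0.025,-0.097,0],0]]'

```text
time: 4.1
position: [0.5098, -0.1569, 0.1176]
tool_rot: [3.117, 0.389, -0.0]
ft_force: [-0.1, 0.5, 0.4]
grip_width: 0.007
```

Request:
carry_out --motion '[[[0,0,0.03],0],[[0,0,0.07],0],[[0,0,0.11],0],[[0,0,0.15],0],[[0,0,0.19],0],[[0,0,0.22],0],[[0,0,0.22],0],[[0,0,0.22],0],[[0,0,0.22],0],[[0,0,0.22],0],[[0,0,0.22],0],[[0,0,0.22],0]]' --grip -1

```text
time: 5.3
position: [0.5095, -0.1563, 0.337]
tool_rot: [-3.117, -0.39, 0.002]
ft_force: [0.6, 0.5, 0.3]
grip_width: 0.973
```

```bash
python3 - <<'E'
from h import *
from fit import W,p
d=shot('scene','s2')['pixels']
print(proj('s2',W(p,(-75,-217,7))),proj('s2',W(p,(-75,-53,146))))
f=lambda i:cv2.resize(i,None,fx=3,fy=3,interpolation=cv2.INTER_CUBIC)
cv2.imwrite('pics/c2.png',f(d[170:310,190:390]))
E
```

```text
[233.50373667 246.54774848] [281.05860306 200.80093917]
```

View pics/c2.png

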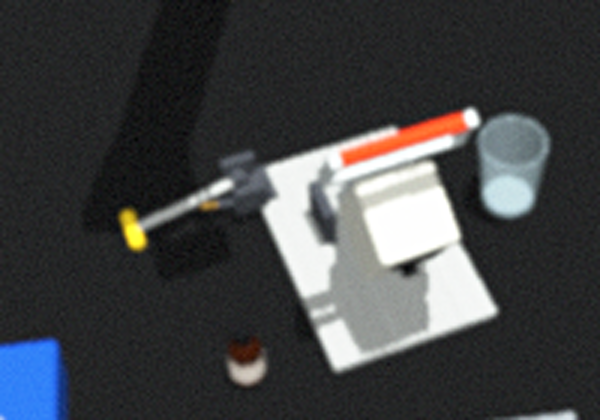

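The pedal is at pixel (234,246), which matches the fully-down prediction of (233.5,246.5). Next I move over the bar.

Request:
carry_out --motion '[[[0.03,0.03,0],0],[[0.06,0.058,0],0],[[0.09,0.087,0],0],[[0.12,0.116,0],0],[[0.15,0.145,0],0],[[0.161,0.156,0],0],[[0.161,0.156,0],0],[[0.161,0.156,0],0],[[0.161,0.156,-0.02],0],[[0.161,0.156,-0.04],0],[[0.161,0.156,-0.06],0],[[0.161,0.156,-0.08],0],[[0.161,0.156,-0.097],0],[[0.161,0.156,-0.097],0],[[0.161,0.156,-0.097],0]]'

```text
time: 6.85
position: [0.6703, -0.0017, 0.2416]
tool_rot: [-3.118, -0.387, -0.001]
ft_force: [0.0, -0.1, 0.8]
grip_width: 0.996
```

```bash
python3 - <<'E'
from h import *
d=shot('scene','s3')['pixels'];w=shot('wrist','w3')['pixels']
f=lambda i:cv2.resize(i,(390,420),interpolation=cv2.INTER_CUBIC)
cv2.imwrite('pics/c3.png',np.hstack([f(d[150:290,270:400]),cv2.resize(w,(400,250),interpolation=3) if 0 else cv2.copyMakeBorder(cv2.resize(w,(400,250)),0,170,0,0,0)]))
E
```

```text
(no output)
```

View pics/c3.png

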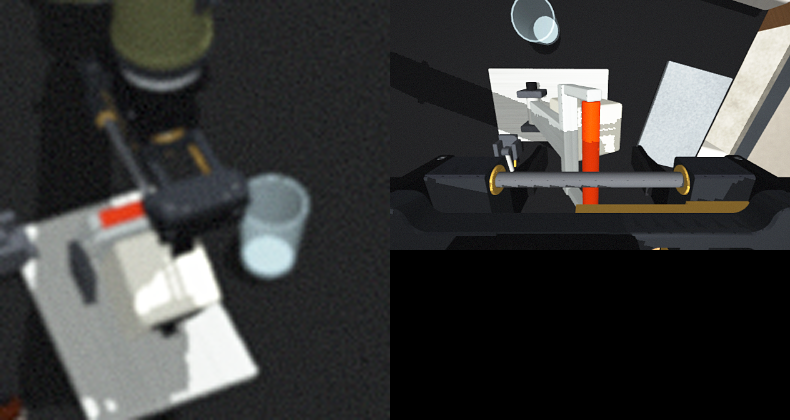

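The bar lies between the fingers (orange at column ~590 in the wrist view), so I close.

Request:
carry_out --motion '[[[0,0,0],0],[[0,0,0],0],[[0,0,0],0],[[0,0,0],0],[[0,0,0],0],[[0,0,0],0],[[0,0,0],0],[[0,0,0],0],[[0,0,0],0],[[0,0,0],0]]' --grip 1 --squeeze 35

```text
time: 7.95
position: [0.6712, -0.0003, 0.2407]
tool_rot: [3.117, 0.39, 0.002]
ft_force: [1.1, -0.2, -2.4]
grip_width: 0.173
```

```bash
python3 - <<'E'
from h import *
from fit import W,p
a0=.5;P0=W(p,(250*np.sin(a0),0,250*np.cos(a0)+40))
for a in np.linspace(.5,-.02,14): print(round(a,3),(W(p,(250*np.sin(a),0,250*np.cos(a)+40))-P0).round(4))
print(get_state()['position'],P0)
E
```

```text
0.5 [0. 0. 0.]
0.46 [-0.0086 -0.0022  0.0046]
0.42 [-0.0174 -0.0044  0.0089]
0.38 [-0.0263 -0.0067  0.0128]
0.34 [-0.0354 -0.009   0.0163]
0.3 [-0.0446 -0.0113  0.0194]
0.26 [-0.0539 -0.0137  0.0222]
0.22 [-0.0633 -0.0161  0.0246]
0.18 [-0.0728 -0.0185  0.0266]
0.14 [-0.0824 -0.0209  0.0282]
0.1 [-0.092  -0.0233  0.0294]
0.06 [-0.1016 -0.0258  0.0302]
0.02 [-0.1113 -0.0283  0.0306]
-0.02 [-0.121  -0.0307  0.0306]
[ 6.71152782e-01 -2.56720427e-04  2.40688390e-01] [6.70842365e-01 5.01653026e-05 2.59395640e-01]
```

Request:
carry_out --motion '[[[-0.004,-0.001,0.002],0],[[-0.0086,-0.0022,0.0046],0],[[-0.0174,-0.0044,0.0089],0],[[-0.0263,-0.0067,0.0128],0],[[-0.0354,-0.009,0.0163],0],[[-0.0446,-0.0113,0.0194],0],[[-0.0539,-0.0137,0.0222],0],[[-0.0633,-0.0161,0.0246],0],[[-0.0728,-0.0185,0.0266],0],[[-0.0824,-0.0209,0.0282],0],[[-0.092,-0.0233,0.0294],0],[[-0.1016,-0.0258,0.0302],0],[[-0.111,-0.0282,0.0306],0],[[-0.1162,-0.0295,0.0306],0],[[-0.1162,-0.0295,0.0306],0],[[-0.1162,-0.0295,0.0306],0],[[-0.1162,-0.0295,0.0306],0]]'

```text
time: 9.65
position: [0.5548, -0.0293, 0.271]
tool_rot: [-3.117, -0.391, 0.0]
ft_force: [0.0, 3.4, -2.0]
grip_width: 0.172
```

```bash
python3 - <<'E'
from h import *
from fit import W,p
d=shot('scene','s4')['pixels'];t=shot('top','t4')['pixels']
st=get_state();print(st['position'],st['ft_force'],st['grip_width'],W(p,(0,0,290)))
for y in(-65,65): print(y,proj('s4',W(p,(0,y,290))),proj('t4',W(p,(0,y,290))))
print(proj('s4',W(p,(-75,-217,7))))
f=lambda i:cv2.resize(i,None,fx=3,fy=3,interpolation=cv2.INTER_CUBIC)
cv2.imwrite('pics/c4.png',np.hstack([f(d[150:310,220:370]),f(t[130:290,270:380])]))
E
```

```text
[ 0.55475948 -0.02935104  0.27103573] [-0.15584554  3.94467759 -2.21442712] 0.17032983617235314 [ 0.55467028 -0.02943881  0.29      ]
-65 [283.24372696 184.32704623] [354.42938629 186.86382046]
65 [328.3866052  171.10230631] [305.85373584 200.61991391]
[233.50373667 246.54774848]
```

View pics/c4.png

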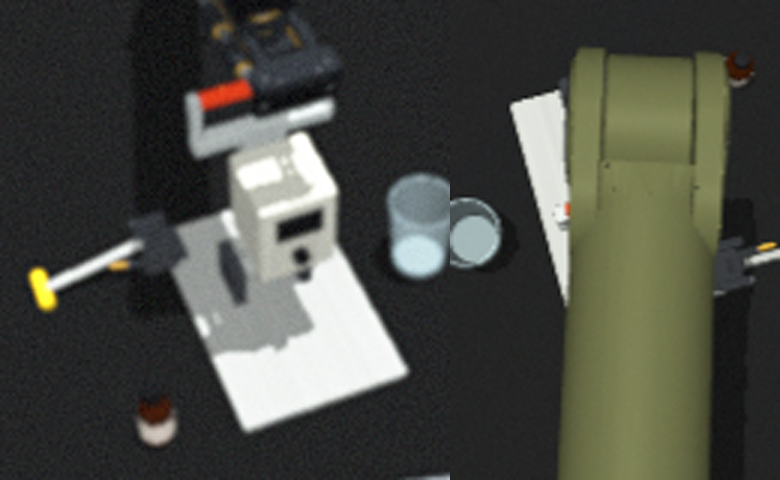

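The frame is upright: the bar end is at (284,184) against a predicted (283,184). The pedal is still down, and the beaker and vial have not moved. I'm handing it in.

```bash
python3 -c "
from h import *
print(get_state()['qd'].round(3)); print(ticket.close_job())"
```

```text
[-0.    -0.001 -0.001 -0.    -0.001  0.001 -0.   ]
the job is handed in; nothing more can be done
None
```

The job is handed in. The kickstand is fully down with its pedal on the bench, and the arm is holding the frame upright by the orange bar. I flipped the kickstand first by pushing the pedal outwards with the shut fingers, then gripped the bar and swung the frame back.

Last checks:
- **Kickstand:** before the swing the pedal was at pixel (234,246), against (233.5,246.5) predicted for fully down. It was still down after the swing.
- **Frame:** the tool position matches the computed upright position within 1 mm. The bar's visible end is within about 1 px of its predicted place.
- **Grip:** the gripper is open about 15 mm on the 16 mm bar, squeezing with 35 N. The wrist force is about 4.5 N, mostly sideways along y, and the arm is at rest.
- **Other objects:** the vial measured unmoved and the beaker looked unmoved in the last pictures. I did not check the bottles and jar again, but the arm never came near them.

No check failed. The one reading I dropped was a corner of the base plate that was 5 px off, probably hidden by the bracket; without it, the stand's position fitted to within 2 px. The job took about 10 s of robot time.

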